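# Scan the calibration block, then hold the sprung selector at its third click

## Task

Start the morning check of the eye-measuring console: take the wand scanner out of its dock, hold it upright with its nose about 6 cm above the middle of the bar-code label on the steel calibration block, steady for two seconds, and stand it back in its dock. Then grip the black bar knob on the console and turn it clockwise from home, click by click, to its third stop, never running on to the fourth; it is sprung and would fly back, so finish with the program still gripping it and holding it at the third stop. Do not shove the other things on the bench about.

Things in the scene. Friction and masses are not known exactly. Their poses are not given: they have to be found in the camera images.
- scanner_mid (a point): centre (half-way up) of the loose wand scanner standing upright, nose down, in its dock: 160 mm tall, square in plan; black nose 36 x 36 mm over the lowest 30 mm, grey handle 26 x 26 mm from 30 to 150 mm above the window (grip it about 125 mm above the window, so that the top clears the palm), 20 mm black cap. 0.08 to 0.17 kg. z runs up the handle, x and y are square to its flat faces
- scanner_window (a point): the scanner's reading window, the middle of the flat end of its nose, 80 mm below scanner_mid; it looks along -z of this frame (straight down when the wand is upright). The scanner can be stood on this end
- scanner: the same loose scanner as a body; origin at the window, z up the handle
- dock: the scanner's dock, fixed to the bench: open grey square cup, 68 x 68 mm outside, 36 mm high, walls and floor 4 mm, so 60 x 60 mm inside: 12 mm of play round the nose on each side. Origin under its middle on the bench; walls along its x and y; inner floor 4 mm above the origin
- label (a point): middle of the bar-code label (54 x 42 mm) stuck flat on the calibration block, 12.6 mm above the bench. The block is a fixed dark steel plate 110 x 80 x 12 mm with three small steel balls in a row on its other end, 54 mm from this point along +x of this frame, their tops at most 26 mm above the bench; z up
- selector_grip (a point): point on the selector's vertical axis at the height to grip, 93 mm above the bench. The selector is the black bar knob on the console's deck. Its bar is 44 mm long, 14 mm wide and spans from 72 to 106 mm above the bench, on a disc of 24 mm radius. This frame turns with it: x along the bar (white pointer line towards -x), y across it (squeeze along y), z up
- console: the fixed white console, 200 x 300 mm in plan (x, y), deck 60 mm above the bench; origin under its middle. Selector at x -35, y +60 mm, with a dot (home) and five bars (stops 1 to 5) on the deck round it and nothing else within 60 mm of its axis. Not part of the job: a small round knob at x -50, y -55, an optical column and drum, 200 mm high, at x -30 to 105, y -90 mm
- selector (a joint): angle of the selector, rad, 0 at home (where it starts), growing as it turns clockwise seen from above. Click stops every 0.419 rad (24 degrees): stop 1 at 0.419, stop 2 at 0.838, stop 3 at 1.257, stops 4 and 5 beyond. A spring of 0.12 (home) to 0.16 N m (third stop) drives it back home as soon as it is let go; the clicks add and take about 0.1 N m, so it takes at most about 0.27 N m to turn
- torch: pen torch lying on the bench, 130 mm long, 16 mm thick, long axis along its x; origin under its middle. A bystander: leave it alone
- lens_case: grey lens case 45 x 70 x 22 mm (x, y, z) lying on the console deck beyond the selector; origin under its middle. A bystander: leave it alone
- bottle: white plastic bottle, 48 mm diameter, 130 mm tall; origin under its middle. A bystander: leave it alone
- occluder: flat black eye-cover paddle, 5 mm thick, round 56 mm blade at its +x end, handle to -x, 148 mm long in all; origin on the underside. A bystander: leave it alone
- pot: white ceramic cup, 76 mm wide, 90 mm tall; origin under its middle. A bystander: leave it alone
- lens_tray: grey tray of trial lenses 100 x 170 x 40 mm (x, y, z); origin under its middle. A bystander: leave it alone
Things that resemble listed ones, but are neither listed nor needed, are in the scene too. What is shaped like the scanner but purple or red is not meant.

How it is judged (in metres and radians):
On the way, in this order (a step that is already met when the one before it is completed fails the run):
1. the scanner, held by the fingers, looks at the label upright and steady for a second (contact force between the fingers and scanner above 0.5 N and x of label in the frame of scanner_window between -0.015 and 0.015 m and y of label in the frame of scanner_window between -0.015 and 0.015 m and z of label in the frame of scanner_window between -0.09 and -0.03 m and angle between scanner_window's own z axis and vertical below 0.25 rad and linear speed of scanner below 0.025 m/s and angular speed of scanner below 0.25 rad/s), for 1 s.
2. the scanner stands in its dock again, released (horizontal distance between scanner_window and dock below 0.022 m and z of scanner_window in the frame of dock between -0.001 and 0.009 m and angle between scanner_window's own z axis and vertical below 0.1 rad and linear speed of scanner below 0.02 m/s and contact force between the fingers and scanner below 0.1 N), for 0.2 s.
3. the selector is gripped and held at its third stop (value of joint selector between 1.1266 and 1.3866 rad and velocity of joint selector between -0.1 and 0.1 rad/s and contact force between the fingers and selector above 1 N), for 0.5 s.
At the end, for the whole second after the job is handed in: Selector at its third stop (1.257 rad) within 0.13 rad, still, pressed by the fingers with over 1 N; scanner upright (0.1 rad), still and untouched on its dock's floor (all of step 2 and all of step 3); the arm keeps its last pose, push and grip.
It fails at once if the selector is run past the third stop, on towards the fourth (value of joint selector above 1.5066 rad).
It fails at once if a bystander is shoved more than 30 mm (distance of any of torch, lens_case, bottle, occluder, pot, lens_tray from where it was at the start of the episode above 0.03 m).
It also fails if it takes over 72 s, if anything falls off the work surface, if the arm or the gripper's body presses on something with over 40 N, if the wrist force passes 120 N, or if a joint passes its speed limit or range.

## Robot

A 6-joint arm with a two-finger parallel gripper is mounted at the origin on the work surface. World frame = base frame: x ahead of the robot, y to its left, z up, the work surface at z = 0. Lengths are in mm, angles in degrees, forces in N, time in s.
With the tool pointing down it reaches from about 350 to 1000 mm from the base axis. Payload 7.1 kg.
Tool frame: the origin (TCP) lies on the centre line of the jaws, within the pads' length; the fingertips stand 14 mm ahead of it and the grasp point (between the pads) lies 5 mm behind it; z points along the fingers, y is the direction in which the jaws open and shut (so a half turn about z gives the same grasp; the last joint's range is limited). The gripper opens to 85 mm and grips with 20 to 120 N. Pads are 22 mm wide; open, the fingers measure 114 mm over their backs; the gripper's body (76 mm by 85 mm) begins 54 mm behind the grasp point. The pads swing forward as they close: fully open they stand 13 mm farther back than shut.
Start: joints at [-66.062, 24.242, 93.386, -0, 62.372, -1.089], TCP at [264.416, -566.294, 245.319] pointing down, gripper open.
Joint ranges: [-172.04, 172.04], [-51.8, 120.97], [4.93, 147.93], [-75.15, 255.16], [6.16, 154.13], [-145.62, 145.62]. Speed limits (degrees/s): [136.94, 136.94, 172.46, 180, 180, 180].

## Interface

Orientations are given as [roll, pitch, yaw] about the fixed x, y, z axes, in that order (R = Rz(yaw) Ry(pitch) Rx(roll)).
In Python, from cell import get_state, snapshot, close_job gives the robot as it stands. The module is installed in compiled form; this text tells all that it offers.
- The arm moves only by the shell command python3 -m crank 'ROWS' [OPENING]. ROWS is JSON, a list of rows, each an object with "slide": the shift along the tool's x, y, z in m, a list of three; "dr": the turn, a rotation vector about the tool's x, y, z in rad, a list of three. A call has 1 to 20 rows; each row is the pose to reach, as a shift and turn from the pose measured when the call began, along the tool's axes at that moment; what a row does not reach only later rows make up. A row lasts 1/10 s, in which the tool goes at most 50 mm and 8.59 degrees, less where a joint would pass 70% of its speed; a pose out of reach is approached as far as the arm can. A call with a gripper value outside its range is refused whole. OPENING is the closure, from 0 (fully open) to 1 (shut), set as the call begins (- or left out, the last holds). The fingers move at their own pace and stop on an object; the grip force is fixed at half the most. Time passes only in rows, so rows that repeat a pose let the fingers close. It gives the time, the measured TCP pose, the force and the opening at its end, in the units of the state.
- get_state(): the state, without advancing time (a new reading comes with each control period).
- snapshot(name): name is "scene" or "top"; returns a dict with "img" (420x560x3 uint8, red, green, blue), "fx", "fy", "cx", "cy" (pixels), "R" (3x3) and "t" (3): a world point X has camera coordinates R X + t. Camera axes: x right, y down, z forward; pixel columns grow to the right and rows downward; lengths in mm; the calibration is good to about 2 mm. A picture is of the moment at which its call begins. There is no depth.
- close_job(): hands the job in, once; it reports no verdict.
The state is a dict: "clock": time; "joint_positions": joint angles; "dq": joint speeds; "joint_efforts": joint torques, N m; "tool_pos": TCP position; "orientation": TCP orientation; "ft_force": force on the tool from outside, world axes, zero at the start; "wrist_torque": the same for the moment, N m; "width": finger opening in mm.
Only numpy, scipy, OpenCV 4.12 (cv2) and the standard library are available. Lean on these libraries where they do the work, as an engineer would, in place of code of your own. Each camera call takes 0.05 s, during which the arm holds its last target.

## Working session

There is one attempt and no reset: what is moved stays moved. The work goes in short steps, Python scripts to look and compute and a shell command to move; the robot and the scene stay as the last step left them, time stands still between calls to the robot, and variables do not carry over. Pictures are saved under pics/ and viewed, and the job is handed in when it is done.

```bash
mkdir -p pics; ls; python3 - <<'E'
from cell import *
import cv2,pickle
print(get_state())
for n in("scene","top"):
    s=snapshot(n); pickle.dump(s,open(f"{n}0.pkl","wb"))
    cv2.imwrite(f"pics/{n}0.png",cv2.resize(s["img"][:,:,::-1],(800,600),interpolation=cv2.INTER_CUBIC))
    print(n,s["fx"],s["fy"],s["cx"],s["cy"],s["R"],s["t"])
E
```

```text
pics
{'clock': 0.0, 'joint_positions': array([-6.60629336e+01,  2.42865995e+01,  9.34337370e+01,  7.30970161e-04,
        6.23716155e+01, -1.08902509e+00]), 'dq': array([ 0.05532962,  0.02205903,  0.16696852, -0.01013042, -0.11024908,
        0.06926362]), 'joint_efforts': array([-2.14180327e-03, -5.57395613e+01, -2.81750035e+01, -1.57529398e-04,
        7.32527609e-03,  6.63769242e-06]), 'tool_pos': array([ 264.19511858, -565.8127749 ,  244.50624336]), 'orientation': array([-1.79908077e+02, -2.39459164e-03,  2.50257501e+01]), 'ft_force': array([ 0.21324661, -0.3711669 , -1.13139106]), 'wrist_torque': array([-0.08757327,  0.01059971, -0.02922018]), 'width': 85.39411306942314}
scene 515.1976235161809 515.1976235161809 266.2446476495058 203.118165582758 [[-0.54290507  0.83967593  0.014086  ]
 [ 0.5741926   0.38338835 -0.72340599]
 [-0.61282701 -0.3846527  -0.69027919]] [ 311.49954944 -227.78085244 1926.11534699]
top 476.62211674136057 476.62211674136057 287.4580362208838 208.29673268444304 [[ 0.01769821 -0.99983788 -0.00331357]
 [-0.99055241 -0.0170829  -0.13606648]
 [ 0.13598782  0.0056904  -0.99069417]] [ -26.05073513  542.56368967 1308.54136328]
```

View pics/scene0.png

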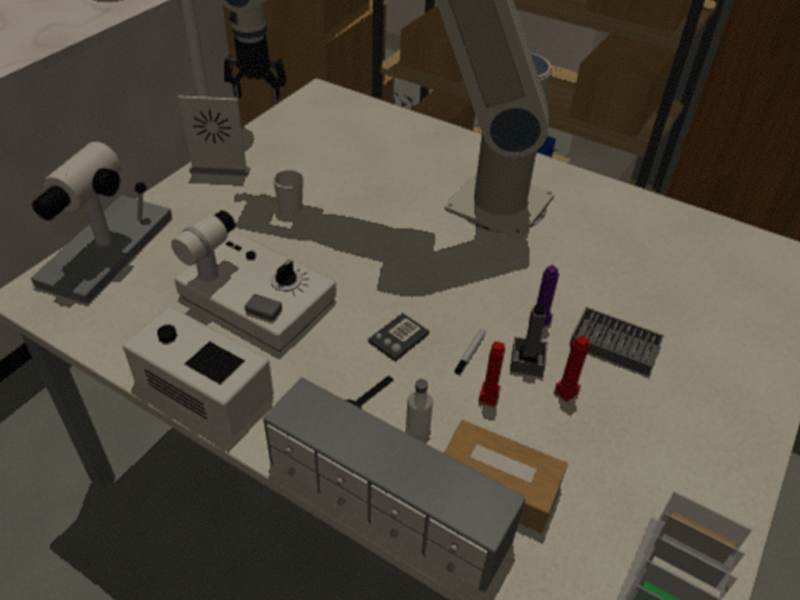

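View pics/top0.png

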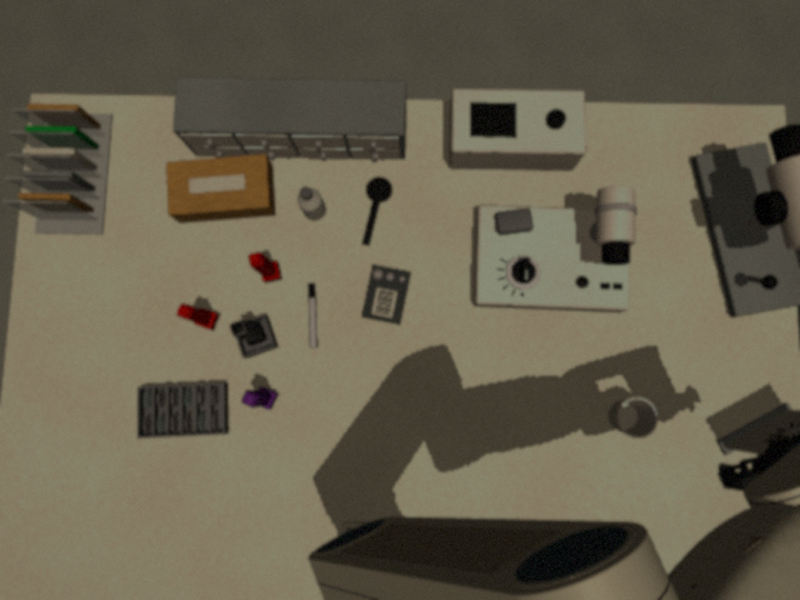

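The scene view has the dock with the grey scanner at (530,345), the block at (400,335) and the selector at (288,275). In the top view they are at (254,335), (386,295) and (523,271). The red and purple lookalikes stand around the dock. I'll zoom in.

```bash
cat > h.py <<'E'
import pickle,cv2,numpy as np
def load(n): return pickle.load(open(n+".pkl","rb"))
def crop(n,u0,v0,u1,v1,out,g=1.8):
    s=load(n); c=s["img"][v0:v1,u0:u1,::-1].astype(float)
    c=np.clip(255*(c/255)**(1/g)*1.0,0,255).astype(np.uint8)
    k=min(800/(u1-u0),600/(v1-v0)); c=cv2.resize(c,None,fx=k,fy=k,interpolation=cv2.INTER_CUBIC)
    cv2.imwrite("pics/"+out+".png",c[:600,:800]); print(out,"scale",k)
def proj(s,X):
    p=s["R"]@np.asarray(X,float)+s["t"]; return np.array([s["fx"]*p[0]/p[2]+s["cx"],s["fy"]*p[1]/p[2]+s["cy"]])
def ray(s,u):
    d=s["R"].T@np.array([(u[0]-s["cx"])/s["fx"],(u[1]-s["cy"])/s["fy"],1.]); return -s["R"].T@s["t"],d/np.linalg.norm(d)
def atz(s,u,z):
    c,d=ray(s,u); return c+d*(z-c[2])/d[2]
def tri(s1,u1,s2,u2):
    c1,d1=ray(s1,u1);c2,d2=ray(s2,u2)
    A=np.stack([d1,-d2],1); k=np.linalg.lstsq(A,c2-c1,rcond=None)[0]
    a=c1+k[0]*d1;b=c2+k[1]*d2; return (a+b)/2,np.linalg.norm(a-b)
E
python3 - <<'E'
from h import *
crop("scene0",330,180,430,255,"s_dock");crop("top0",150,210,210,255,"t_dock")
crop("scene0",245,210,325,270,"s_lab");crop("top0",240,175,300,220,"t_lab")
crop("scene0",120,140,240,230,"s_con");crop("top0",325,135,445,225,"t_con")
E
```

```text
s_dock scale 8.0
t_dock scale 13.333333333333334
s_lab scale 10.0
t_lab scale 13.333333333333334
s_con scale 6.666666666666667
t_con scale 6.666666666666667
```

View pics/s_dock.png

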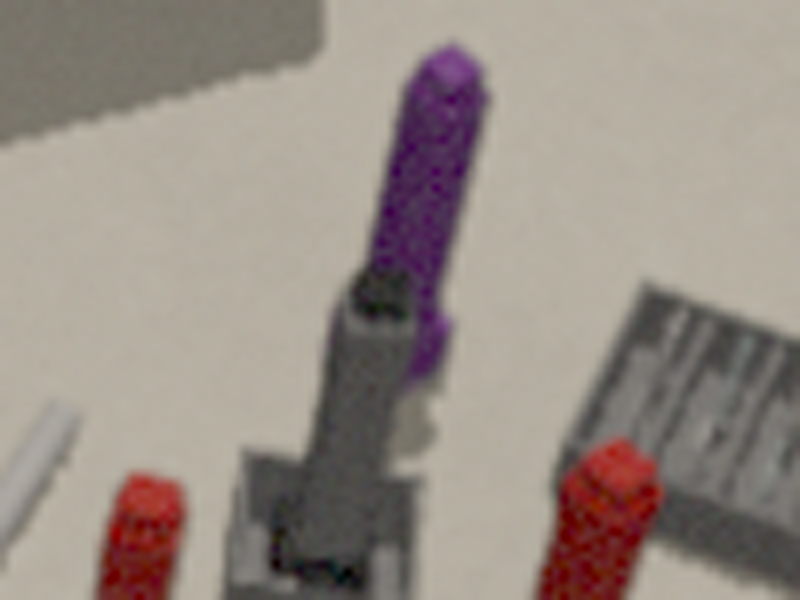

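View pics/t_dock.png

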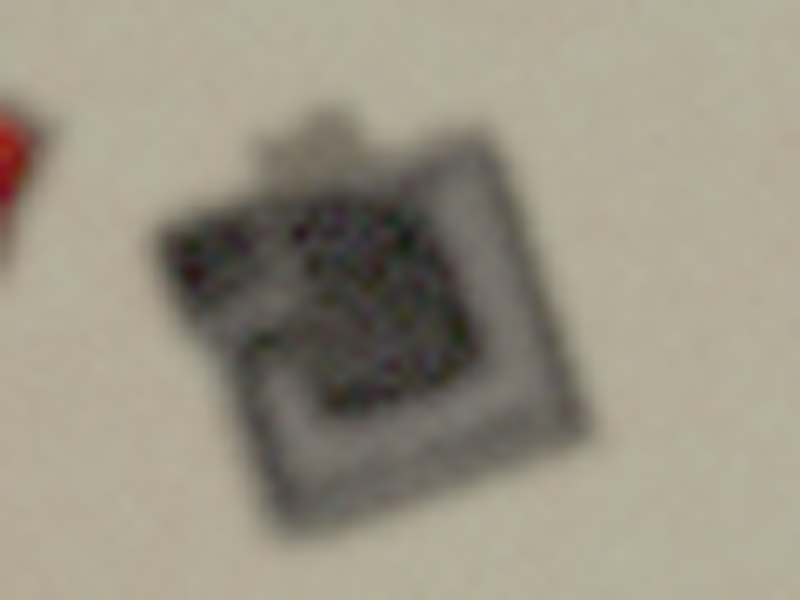

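View pics/s_lab.png

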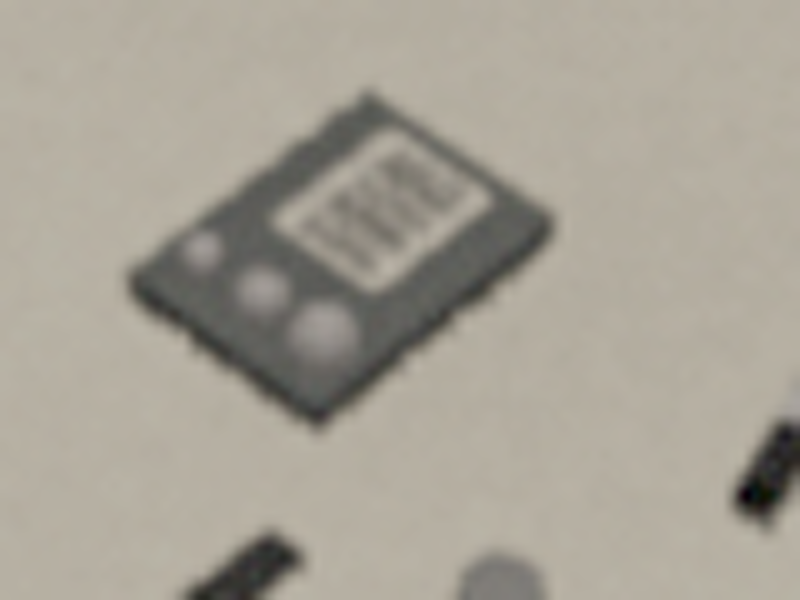

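View pics/t_lab.png

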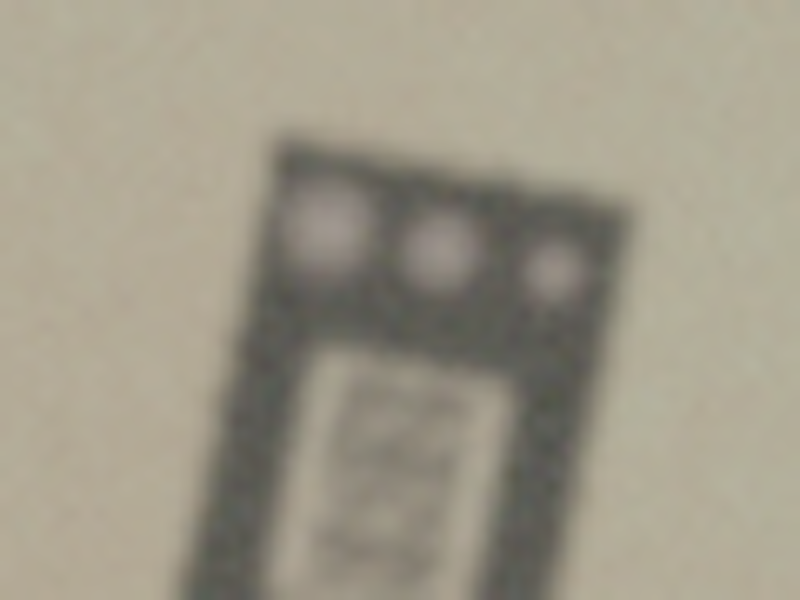

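View pics/s_con.png

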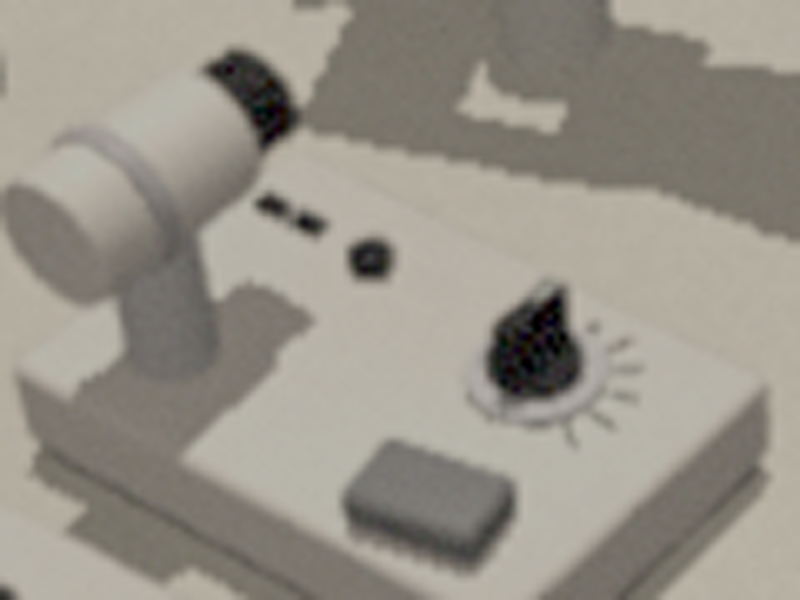

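View pics/t_con.png

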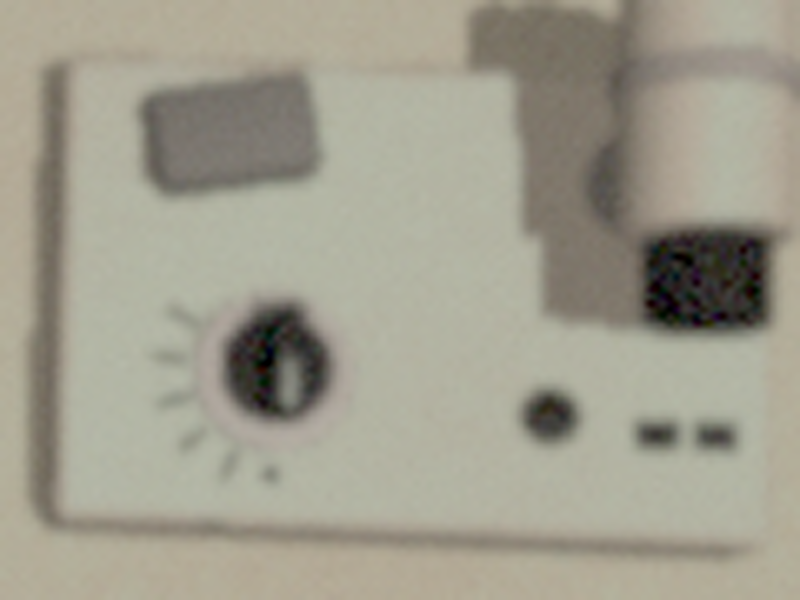

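```bash
python3 - <<'E'
from h import *
S=load("scene0");T=load("top0")
def f(o,k,p): return ((p[0]+.5)/k-.5+o[0],(p[1]+.5)/k-.5+o[1])
td=lambda *p:f((150,210),13.3333,p); sd=lambda *p:f((330,180),8,p)
tl=lambda *p:f((240,175),13.3333,p); sl=lambda *p:f((245,210),10,p)
tc=lambda *p:f((325,135),6.66667,p); sc=lambda *p:f((120,140),6.66667,p)
print("cams",-S["R"].T@S["t"],-T["R"].T@T["t"])
print("cap",tri(S,sd(382,283),T,td(208,268)))
print("label",tri(S,sl(382,209),T,f((240,175),13.3333,(386,490))))
# label corners scene
for p in [(395,125),(495,200),(375,293),(272,215)]: print(" Lsc",atz(S,sl(*p),12.6))
for p in [(315,345),(522,380)]: print(" Ltop",atz(T,tl(*p),12.6))
print("balls",[atz(T,tl(*p),20) for p in [(330,228),(438,248),(553,270)]])
print("selector dot",atz(T,tc(270,475),60),atz(S,sc(508,408),60))
print("disc",atz(T,tc(277,368),66))
for p in [(68,62),(60,520),(765,545)]: print(" con corner top",atz(T,tc(*p),60))
for p in [(765,385)]: print(" con corner sc",atz(S,sc(*p),60))
print("case", tri(S,sc(430,490),T,tc(232,130)))
for p in [(490,130),(585,430),(290,530)]: print(" dock", atz(T,td(*p),0),atz(T,td(*p),36))
E
```

```text
cams [1480.28026969  566.65532263 1160.39152206] [ 359.95313839  -24.22407543 1370.10270779]
cap (array([465.70642617, 291.623073  , 164.50279408]), np.float64(1.5720945020773964))
label (array([536.77319479,  36.94711005,  15.34262704]), np.float64(1.9029328547199005))
 Lsc [502.1398732   19.42463009  12.6       ]
 Lsc [512.50596853  61.71031036  12.6       ]
 Lsc [565.70210238  51.24398092  12.6       ]
 Lsc [555.72194309   8.15059664  12.6       ]
 Ltop [568.01526295  53.98786894  12.6       ]
 Ltop [561.13889163   9.09434148  12.6       ]
balls [array([592.43946009,  50.95713338,  20.        ]), array([588.46950855,  27.58625838,  20.        ]), array([584.09303577,   2.72283596,  20.        ])]
selector dot [ 550.42112506 -231.93337137   60.        ] [ 615.86578703 -233.9795657    60.        ]
disc [ 594.59987784 -234.09394523   66.        ]
 con corner top [ 725.8309894  -147.14844506   60.        ]
 con corner top [ 530.02648016 -144.64714974   60.        ]
 con corner top [ 524.62130763 -436.97782907   60.        ]
 con corner sc [ 536.75941992 -143.80710195   60.        ]
case (array([ 692.56155594, -214.12447518,   80.32410323]), np.float64(1.2986721371313055))
 dock [510.86456803 275.87319047   0.        ] [506.89930949 267.98801405  36.        ]
 dock [446.15660229 252.33808718   0.        ] [443.89157159 245.07130506  36.        ]
 dock [423.53965624 314.91136462   0.        ] [421.8688949  306.00044446  36.        ]
```

```bash
cat >> h.py <<'E'
def rz(a): a=np.radians(a); return np.array([[np.cos(a),-np.sin(a),0],[np.sin(a),np.cos(a),0],[0,0,1]])
def box(c,yaw,sx,sy,z0,z1):
    P=[np.array([c[0],c[1],0])+rz(yaw)@np.array([a*sx/2,b*sy/2,z]) for z in(z0,z1) for a,b in((-1,-1),(1,-1),(1,1),(-1,1))]
    return [(P[i],P[j]) for i,j in [(0,1),(1,2),(2,3),(3,0),(4,5),(5,6),(6,7),(7,4),(0,4),(1,5),(2,6),(3,7)]]
def circ(c,r,z,n=24):
    P=[np.array([c[0]+r*np.cos(t),c[1]+r*np.sin(t),z]) for t in np.linspace(0,2*np.pi,n+1)]
    return list(zip(P[:-1],P[1:]))
def overlay(n,u0,v0,u1,v1,out,segs,g=1.8):
    s=load(n) if isinstance(n,str) else n
    c=(255*(s["img"][v0:v1,u0:u1,::-1]/255.)**(1/g)).astype(np.uint8)
    k=min(800/(u1-u0),600/(v1-v0)); c=cv2.resize(c,None,fx=k,fy=k,interpolation=cv2.INTER_CUBIC)
    for col,sg in segs:
        for a,b in sg:
            q=[tuple(int(round(v)) for v in (proj(s,p)-[u0,v0]+.5)*k-.5) for p in(a,b)]
            cv2.line(c,q[0],q[1],col,1,cv2.LINE_AA)
    cv2.imwrite("pics/"+out+".png",c[:600,:800])
E
cat > m.py <<'E'
from h import *
G,Rd,Y,B=(0,255,0),(0,0,255),(0,255,255),(255,80,0)
def dock(c=(467.2,295.4),yaw=20): return [(G,box(c,yaw,68,68,0,36)),(Y,box(c,yaw,60,60,4,36))]
def scan(c=(466,292),yaw=20): return [(Rd,box(c,yaw,36,36,4,34)+box(c,yaw,26,26,34,154)+box(c,yaw,20,20,154,164))]
def label(c=(535,35.5),yaw=8): 
    bc=np.array(c)+(rz(yaw)@[22,0,0])[:2]
    return [(G,box(c,yaw,54,42,12.6,12.6)),(Rd,box(bc,yaw,110,80,0,12))]
def cons(c=(628,-292),yaw=-0.8,sel=-2.5):
    a=np.array([*c,0])+rz(yaw)@[-35,60,0]
    p=[a+rz(sel)@[-44,0,60],a+rz(sel)@[-24,0,60]]
    p=[(p[0],p[1])]+[(a+rz(sel-24*i)@[-40,0,60],a+rz(sel-24*i)@[-48,0,60]) for i in range(1,6)]
    return [(G,box(c,yaw,200,300,0,60)),(Rd,box(a,sel,44,14,72,106)),(B,circ(a,24,66)),(Y,p)],a
E
python3 - <<'E'
from m import *
d=dock()+scan()
overlay("scene0",340,200,400,270,"o_sd",d);overlay("top0",150,210,210,255,"o_td",d)
l=label();overlay("scene0",245,210,325,270,"o_sl",l);overlay("top0",235,175,305,227,"o_tl",l)
c,a=cons();print(a);overlay("scene0",120,140,240,245,"o_sc",c);overlay("top0",325,135,445,225,"o_tc",c)
for p in("sd","td"),("sl","tl"),("sc","tc"):
    i=[cv2.imread(f"pics/o_{q}.png") for q in p]
    i=[cv2.resize(q,(400,int(q.shape[0]*400/q.shape[1]))) if 0 else q for q in i]
E
```

```text
[ 593.84114248 -231.51717225    0.        ]
```

View pics/o_sd.png

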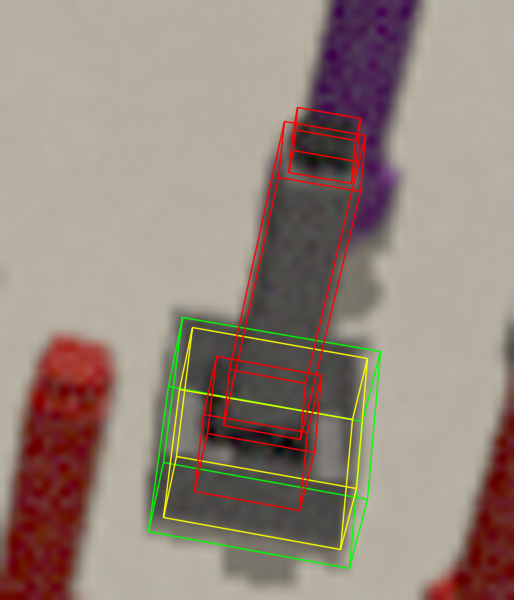

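View pics/o_td.png

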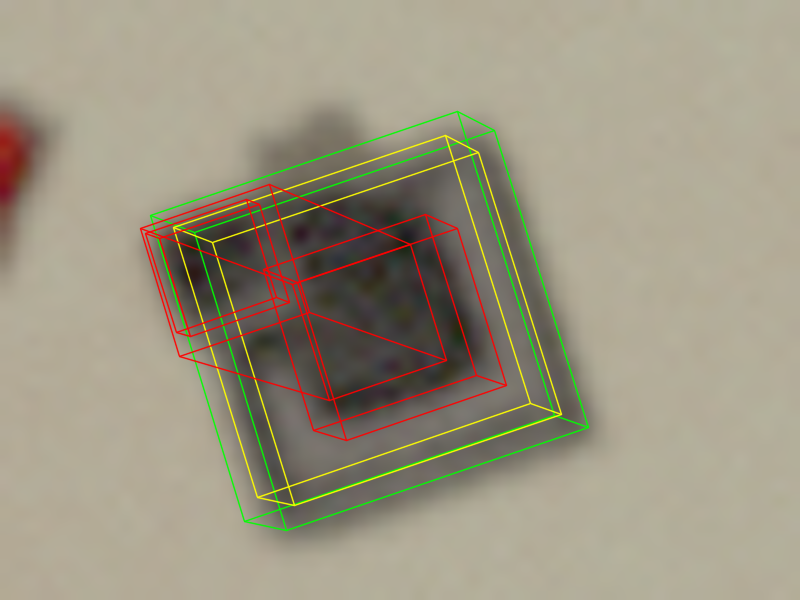

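View pics/o_sl.png

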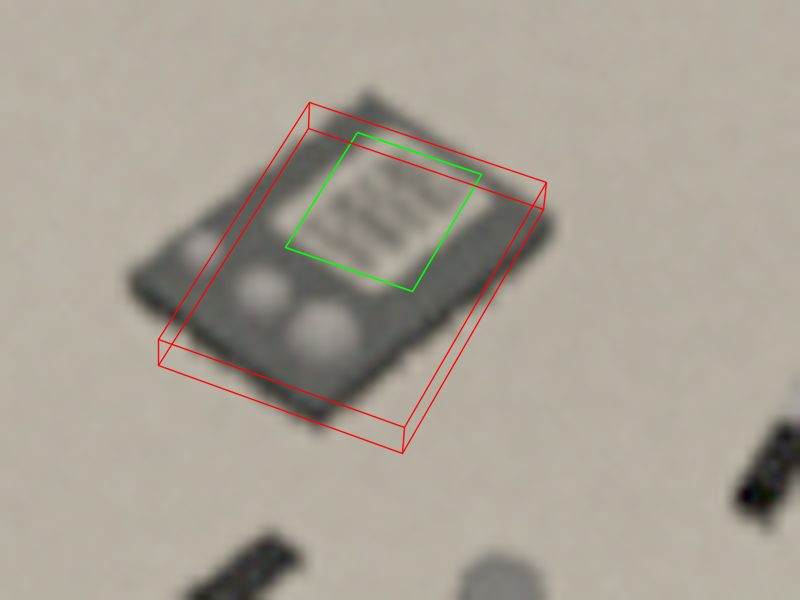

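View pics/o_tl.png

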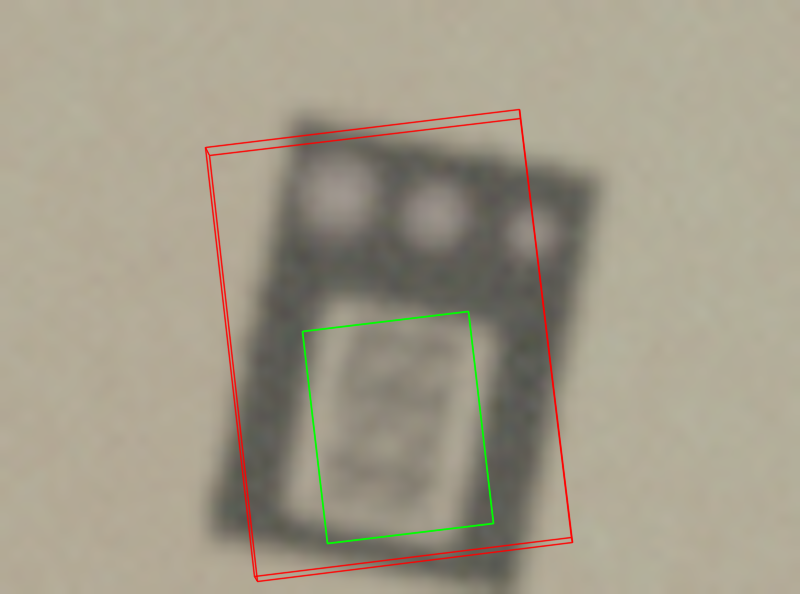

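View pics/o_sc.png

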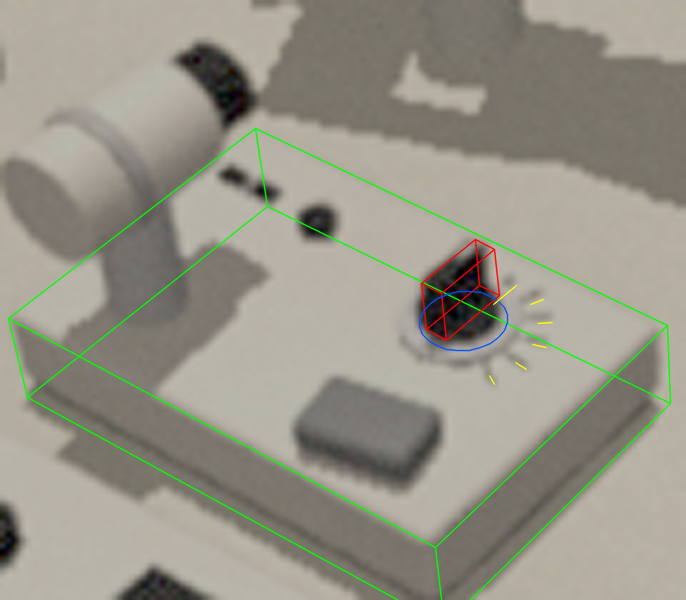

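View pics/o_tc.png

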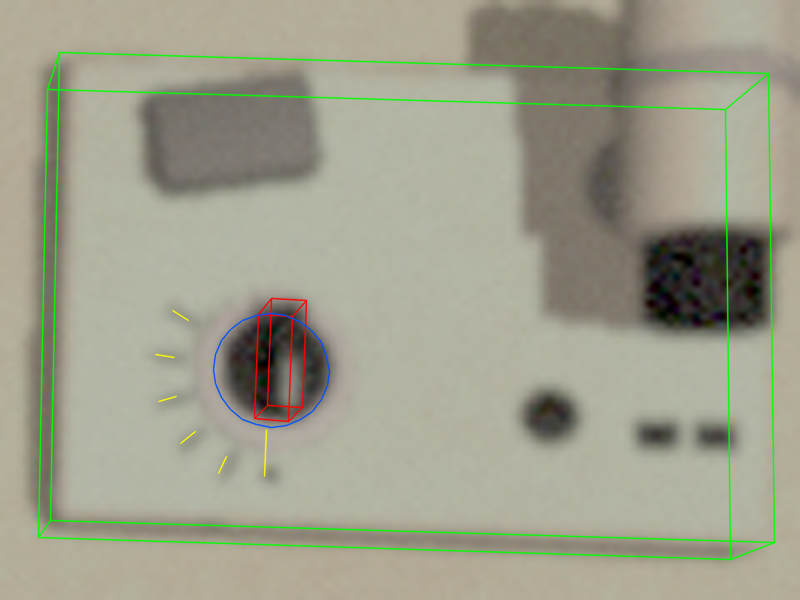

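```bash
python3 - <<'E'
from m import *
d=dock((464.5,294),19.5)+scan((464.2,291.2),20)
overlay("scene0",340,200,400,270,"o2_sd",d);overlay("top0",150,210,210,255,"o2_td",d)
l=label((535,35.5),-10);overlay("scene0",245,210,325,270,"o2_sl",l);overlay("top0",235,175,305,227,"o2_tl",l)
c,a=cons((628,-294),-1,-2);print(a);overlay("scene0",165,170,225,215,"o2_sc",c);overlay("top0",345,170,385,210,"o2_tc",c)
E
```

```text
[ 594.05247506 -233.39830407    0.        ]
```

View pics/o2_sd.png

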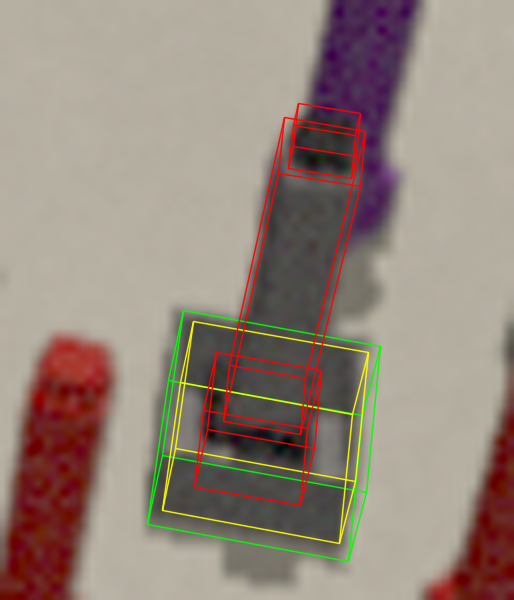

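View pics/o2_td.png

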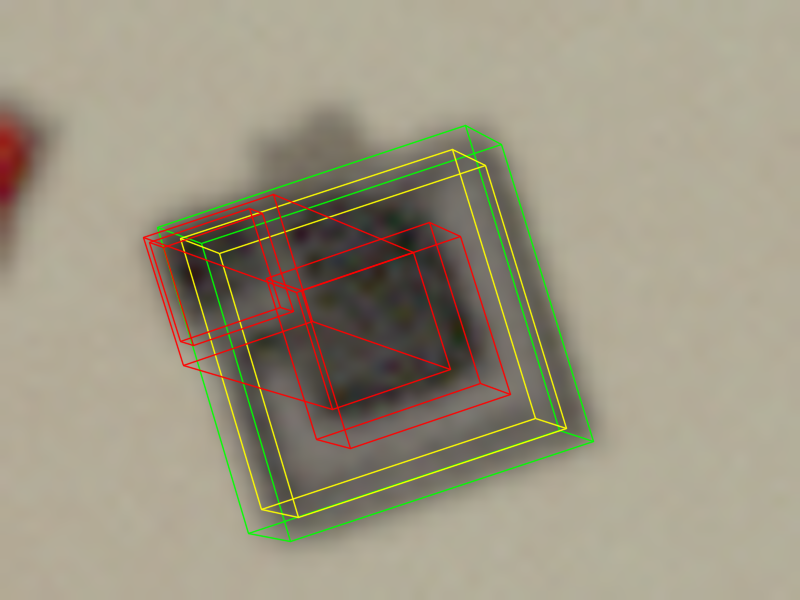

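View pics/o2_sl.png

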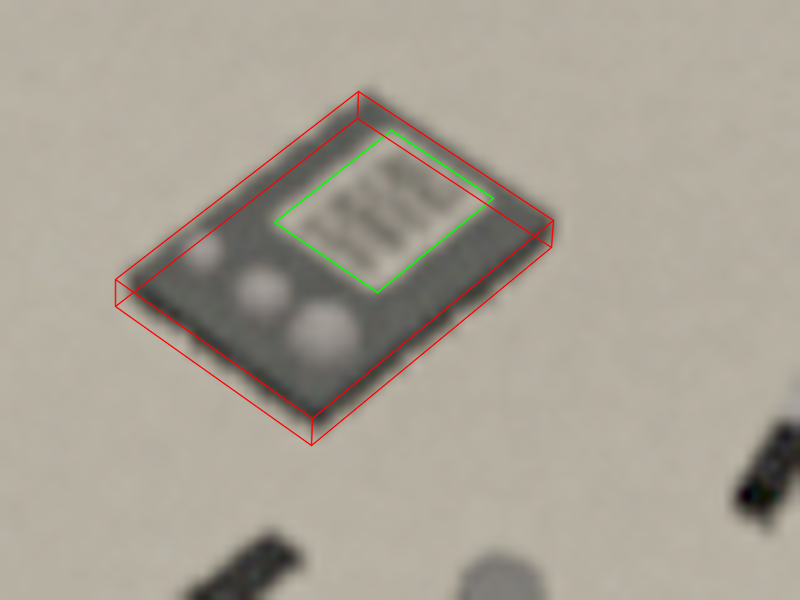

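View pics/o2_tl.png

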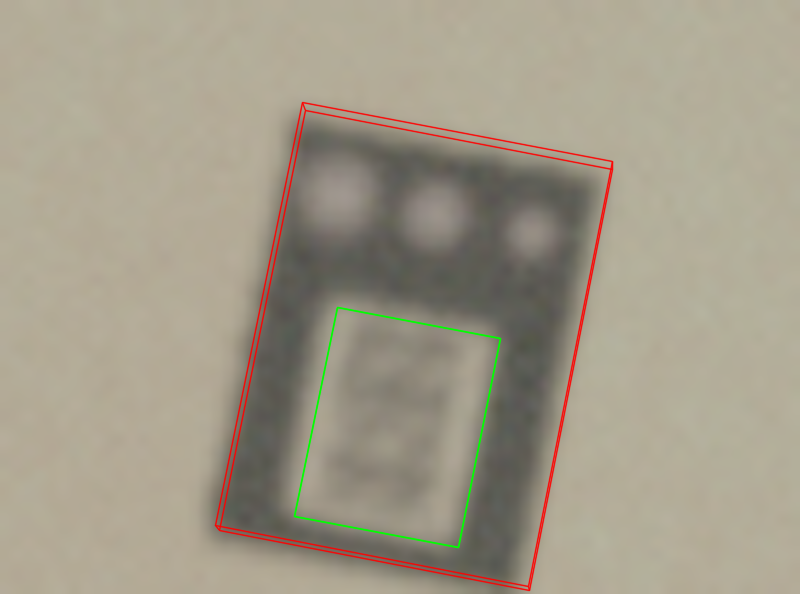

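View pics/o2_sc.png

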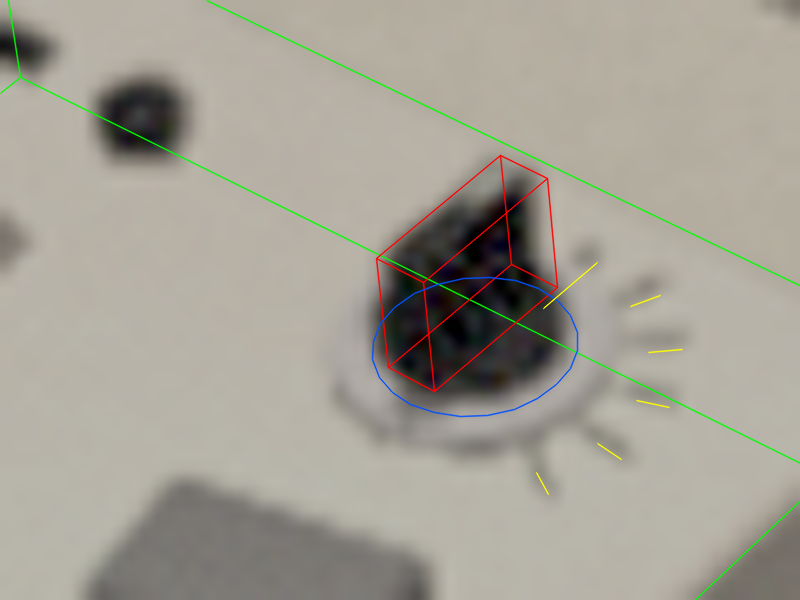

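View pics/o2_tc.png

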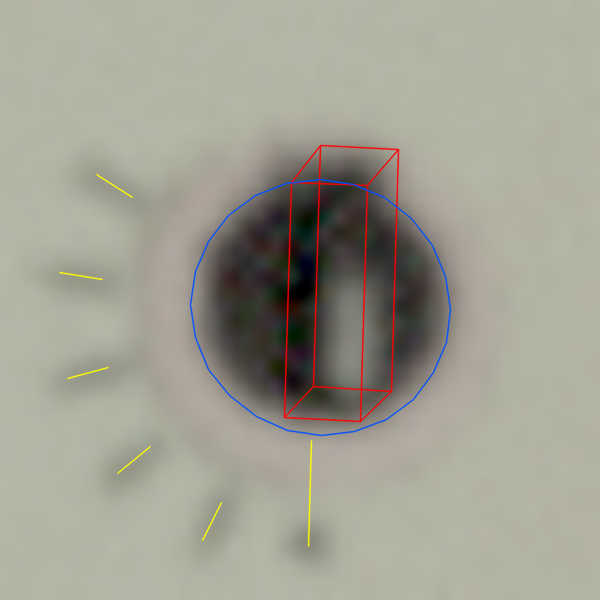

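```bash
python3 - <<'E'
from m import *
S=load("scene0");T=load("top0")
q=lambda p:((p[0]+.5)*.7-.5,(p[1]+.5)*.7-.5)
print("purple top",tri(S,q((550,269)),T,q((251,401))))
print("red1 top (scene 582)",tri(S,q((582,342)),T,q((185,311))))
print("red2 top (scene 497)",tri(S,q((497,347)),T,q((257,258))))
print("bottle top",tri(S,q((421,386)),T,q((304,190))))
print("torch",[atz(T,q(p),8) for p in((312,287),(314,345))],"pot",atz(T,q((634,416)),90),"tray",atz(T,q((183,408)),40))
overlay("top0",90,160,220,300,"nb",[])
E
```

```text
purple top (array([338.33782362, 261.25458409, 152.99085196]), np.float64(2.1495427391230666))
red1 top (scene 582) (array([495.46034896, 390.60060487, 152.77066288]), np.float64(2.77979397067427))
red2 top (scene 497) (array([594.74058469, 264.8577188 , 153.62040108]), np.float64(1.958510179540441))
bottle top (array([731.94007866, 187.06436771, 128.69051859]), np.float64(1.3349243422627406))
torch [array([565.50009345, 184.13579023,   8.        ]), array([448.21496891, 175.73349918,   8.        ])] pot [ 321.8849144  -433.85582253   90.        ] tray [320.13868235 419.57831179  40.        ]
```

View pics/nb.png

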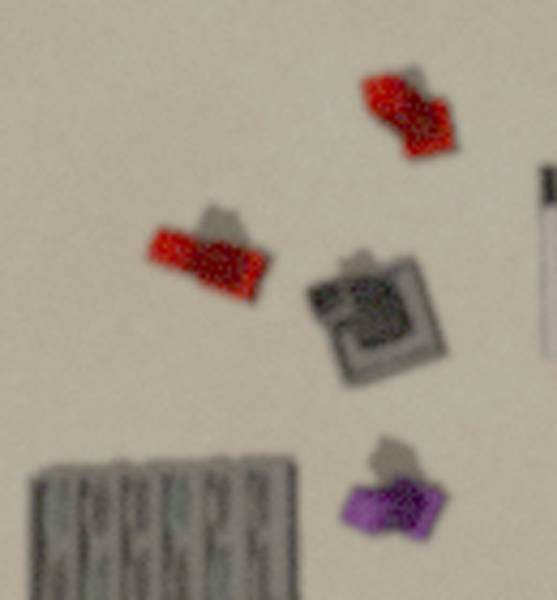

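```bash
cat > rel.py <<'E'
import sys,numpy as np
from cell import get_state
from scipy.spatial.transform import Rotation as R
s=get_state(); x,y,z,yaw=map(float,sys.argv[1:5])
R0=R.from_euler("xyz",s["orientation"],degrees=True)
Rt=R.from_euler("xyz",[180,0,yaw],degrees=True)
print("now",s["clock"],s["tool_pos"].round(1),s["orientation"].round(2),"w",round(s["width"],1),"F",s["ft_force"].round(1),"T",s["wrist_torque"].round(2),"J",s["joint_positions"].round(0))
print("slide",(R0.inv().apply(np.array([x,y,z])-s["tool_pos"])/1000).round(4),"dr",(R0.inv()*Rt).as_rotvec().round(4))
E
python3 rel.py 465.5 291.5 300 110
```

```text
now 0.1 [ 264.2 -565.9  244.6] [-179.92   -0.     25.02] w 85.6 F [1.  0.5 0.4] T [-0.01 -0.   -0.01] J [-66.  24.  93.   0.  62.  -1.]
slide [ 0.5451 -0.6918 -0.0544] dr [-1.1000e-03 -1.1000e-03 -1.4831e+00]
```

```bash
python3 -m crank '[{"slide":[0,0,-0.03],"dr":[0,0,0]},{"slide":[0.02,-0.02,-0.054],"dr":[0,0,-0.05]},{"slide":[0.05,-0.06,-0.054],"dr":[0,0,-0.15]},{"slide":[0.08,-0.1,-0.054],"dr":[0,0,-0.25]},{"slide":[0.11,-0.14,-0.054],"dr":[0,0,-0.35]},{"slide":[0.14,-0.18,-0.054],"dr":[0,0,-0.45]},{"slide":[0.17,-0.22,-0.054],"dr":[0,0,-0.55]},{"slide":[0.2,-0.26,-0.054],"dr":[0,0,-0.65]},{"slide":[0.23,-0.3,-0.054],"dr":[0,0,-0.75]},{"slide":[0.26,-0.34,-0.054],"dr":[0,0,-0.85]},{"slide":[0.29,-0.37,-0.054],"dr":[0,0,-0.95]},{"slide":[0.32,-0.41,-0.054],"dr":[0,0,-1.05]},{"slide":[0.35,-0.45,-0.054],"dr":[0,0,-1.15]},{"slide":[0.38,-0.49,-0.054],"dr":[0,0,-1.25]},{"slide":[0.41,-0.52,-0.054],"dr":[0,0,-1.3]},{"slide":[0.44,-0.56,-0.054],"dr":[0,0,-1.35]},{"slide":[0.47,-0.6,-0.054],"dr":[0,0,-1.4]},{"slide":[0.5,-0.64,-0.054],"dr":[0,0,-1.45]},{"slide":[0.53,-0.67,-0.054],"dr":[0,0,-1.48]},{"slide":[0.545,-0.692,-0.054],"dr":[0,0,-1.483]}]' 0; python3 rel.py 465.5 291.5 124 110
```

```text
clock: 2.1
tool_pos: [465.9, 294.6, 299.2]
orientation: [180.0, -0.1, 110.2]
ft_force: [0.2, 0.6, -1.1]
width: 85.6
now 2.1 [465.9 294.6 299.2] [ 1.7999e+02 -9.0000e-02  1.1015e+02] w 85.6 F [ 0.2  0.6 -1.1] T [-0.03 -0.05 -0.02] J [ 31.  15. 100.   0.  66.  11.]
slide [-0.0031 -0.0015  0.1752] dr [ 0.0002 -0.0016  0.0027]
```

```bash
python3 -m crank '[{"slide":[-0.003,-0.001,0.03],"dr":[0,-0.0015,0.002]},{"slide":[-0.003,-0.001,0.06],"dr":[0,-0.0015,0.002]},{"slide":[-0.003,-0.001,0.085],"dr":[0,-0.0015,0.002]},{"slide":[-0.003,-0.001,0.1],"dr":[0,-0.0015,0.002]},{"slide":[-0.003,-0.001,0.1],"dr":[0,-0.0015,0.002]},{"slide":[-0.003,-0.001,0.1],"dr":[0,-0.0015,0.002]}]'; python3 rel.py 465.5 291.5 124 110
cat > snap.py <<'E'
import sys,pickle
from cell import snapshot
for n in sys.argv[2:]: pickle.dump(snapshot(n),open(f"{n}{sys.argv[1]}.pkl","wb"))
E
python3 snap.py 1 scene top; python3 -c "
from m import *
crop('scene1',330,160,430,260,'s1');crop('top1',130,180,230,255,'t1')"
```

```text
clock: 2.7
tool_pos: [466.0, 291.6, 199.3]
orientation: [-180.0, -0.0, 110.0]
ft_force: [-0.1, -0.3, 0.5]
width: 85.9
now 2.7 [466.  291.6 199.3] [-179.98   -0.    110.03] w 85.9 F [-0.1 -0.3  0.5] T [ 0.05  0.   -0.03] J [ 31.  21. 105.   0.  54.  11.]
slide [ 0.0001 -0.0005  0.0753] dr [-0.0003 -0.      0.0006]
s1 scale 6.0
t1 scale 8.0
```

View pics/s1.png

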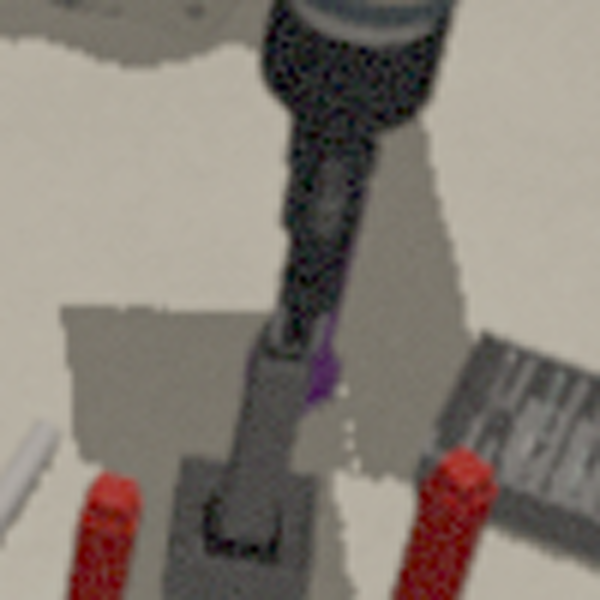

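View pics/t1.png

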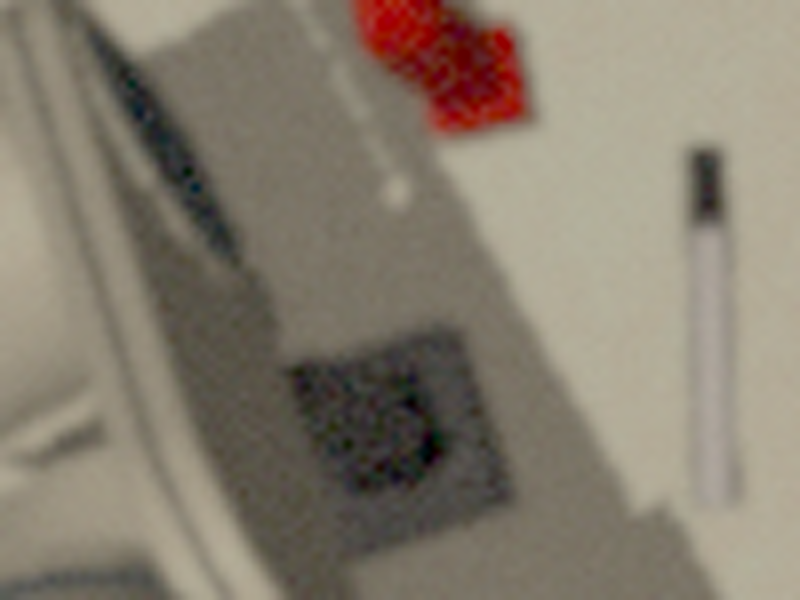

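The scene crop shows the fingers (tip at about 300,340) in line with the scanner's upright axis, so I can descend and grip.

```bash
python3 -m crank '[{"slide":[0,0,0.02],"dr":[0,0,0]},{"slide":[0,0,0.04],"dr":[0,0,0]},{"slide":[0,0,0.055],"dr":[0,0,0]},{"slide":[0,0,0.068],"dr":[0,0,0]},{"slide":[0,0,0.075],"dr":[0,0,0]},{"slide":[0,0,0.075],"dr":[0,0,0]}]'; python3 -m crank '[{"slide":[0,0,0],"dr":[0,0,0]},{"slide":[0,0,0],"dr":[0,0,0]},{"slide":[0,0,0],"dr":[0,0,0]},{"slide":[0,0,0],"dr":[0,0,0]},{"slide":[0,0,0],"dr":[0,0,0]},{"slide":[0,0,0],"dr":[0,0,0]},{"slide":[0,0,0],"dr":[0,0,0]},{"slide":[0,0,0],"dr":[0,0,0]},{"slide":[0,0,0],"dr":[0,0,0]},{"slide":[0,0,0],"dr":[0,0,0]}]' 1; python3 rel.py 535 35.5 193 110; python3 snap.py 2 scene; python3 -c "
from m import *
crop('scene2',340,190,400,265,'s2')"
```

```text
clock: 3.4
tool_pos: [466.6, 291.9, 124.9]
orientation: [179.9, -0.0, 110.0]
ft_force: [-0.5, -0.1, 0.8]
width: 85.2
clock: 4.4
tool_pos: [466.9, 292.0, 125.4]
orientation: [179.9, -0.0, 110.0]
ft_force: [-0.1, -0.8, 6.3]
width: 25.1
now 4.4 [466.9 292.  125.4] [ 1.7989e+02 -2.0000e-02  1.1003e+02] w 25.1 F [-0.1 -0.8  6.3] T [-0.23  0.25  0.04] J [ 31.  28. 107.   0.  45.  11.]
slide [-0.2643 -0.0237 -0.0677] dr [ 0.0019 -0.0004  0.0005]
s2 scale 8.0
```

View pics/s2.png

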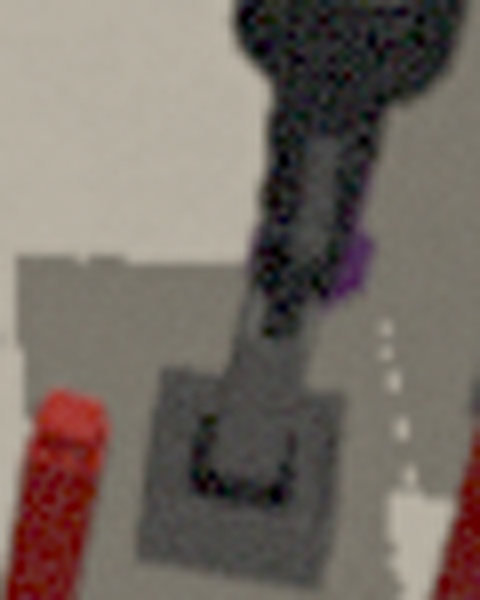

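Gripped: width 25.1 mm against the 26 mm handle. I'll lift it and carry it to the label.

```bash
python3 -m crank '[{"slide":[0,0,-0.01],"dr":[0.001,0,0]},{"slide":[0,0,-0.025],"dr":[0.002,0,0]},{"slide":[0,0,-0.045],"dr":[0.002,0,0]},{"slide":[0,0,-0.065],"dr":[0.002,0,0]},{"slide":[-0.005,0,-0.08],"dr":[0.002,0,0]},{"slide":[-0.02,-0.002,-0.085],"dr":[0.002,0,0]},{"slide":[-0.045,-0.004,-0.085],"dr":[0.002,0,0]},{"slide":[-0.075,-0.007,-0.085],"dr":[0.002,0,0]},{"slide":[-0.105,-0.01,-0.085],"dr":[0.002,0,0]},{"slide":[-0.135,-0.012,-0.085],"dr":[0.002,0,0]},{"slide":[-0.165,-0.015,-0.085],"dr":[0.002,0,0]},{"slide":[-0.195,-0.018,-0.085],"dr":[0.002,0,0]},{"slide":[-0.22,-0.02,-0.082],"dr":[0.002,0,0]},{"slide":[-0.242,-0.022,-0.078],"dr":[0.002,0,0]},{"slide":[-0.255,-0.023,-0.073],"dr":[0.002,0,0]},{"slide":[-0.262,-0.024,-0.069],"dr":[0.002,0,0]},{"slide":[-0.264,-0.024,-0.069],"dr":[0.002,0,0]},{"slide":[-0.264,-0.024,-0.069],"dr":[0.002,0,0]},{"slide":[-0.264,-0.024,-0.069],"dr":[0.002,0,0]},{"slide":[-0.264,-0.024,-0.069],"dr":[0.002,0,0]}]'; python3 rel.py 535 35.5 194 110; python3 snap.py 3 scene top; python3 -c "
from m import *
w=[((0,0,255),box((535,35.5),110,36,36,72.6,102.6)+box((535,35.5),110,26,26,102,222))]+label((535,35.5),-10)
overlay('scene3',250,150,330,260,'s3',w);overlay('top3',220,160,320,235,'t3',w)"
```

```text
clock: 6.45
tool_pos: [534.6, 36.4, 194.5]
orientation: [180.0, -0.0, 110.1]
ft_force: [-0.2, -0.0, -1.5]
width: 25.7
now 6.45 [534.6  36.4 194.5] [ 1.7999e+02 -2.0000e-02  1.1009e+02] w 25.7 F [-0.2 -0.  -1.5] T [ 0.01 -0.06 -0.05] J [  3.  21. 107.   0.  52. -17.]
slide [-0.001   0.0001  0.0005] dr [ 0.0002 -0.0004  0.0015]
```

View pics/s3.png

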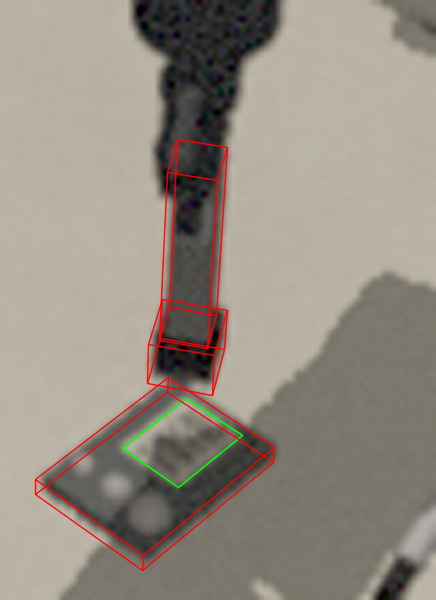

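View pics/t3.png

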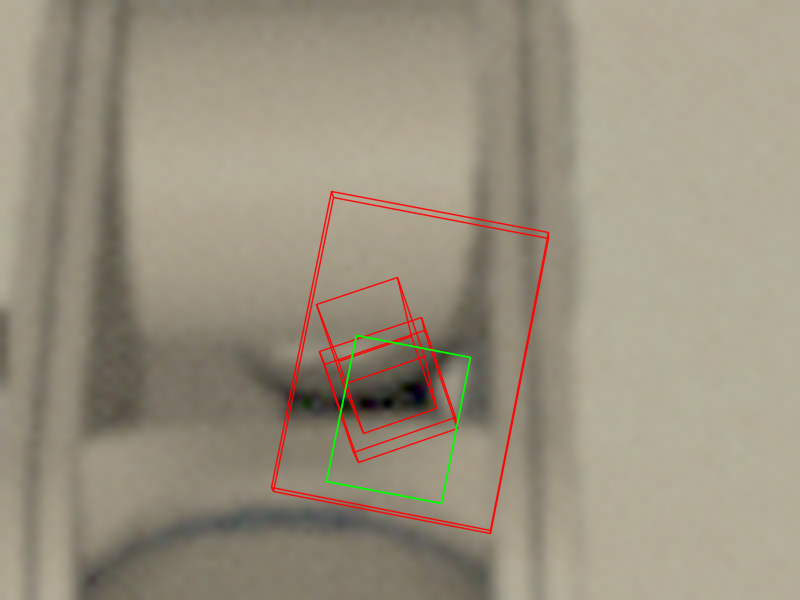

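The carried scanner stands upright in the scene view. Its nose, around (185,370), matches the model drawn over the label to within about 3 mm. I'll hold it there.

```bash
Z='x'; python3 -m crank '[{"slide":[0,0,0],"dr":[0,0,0]},{"slide":[0,0,0],"dr":[0,0,0]},{"slide":[0,0,0],"dr":[0,0,0]},{"slide":[0,0,0],"dr":[0,0,0]},{"slide":[0,0,0],"dr":[0,0,0]},{"slide":[0,0,0],"dr":[0,0,0]},{"slide":[0,0,0],"dr":[0,0,0]},{"slide":[0,0,0],"dr":[0,0,0]},{"slide":[0,0,0],"dr":[0,0,0]},{"slide":[0,0,0],"dr":[0,0,0]},{"slide":[0,0,0],"dr":[0,0,0]},{"slide":[0,0,0],"dr":[0,0,0]},{"slide":[0,0,0],"dr":[0,0,0]},{"slide":[0,0,0],"dr":[0,0,0]},{"slide":[0,0,0],"dr":[0,0,0]},{"slide":[0,0,0],"dr":[0,0,0]},{"slide":[0,0,0],"dr":[0,0,0]},{"slide":[0,0,0],"dr":[0,0,0]},{"slide":[0,0,0],"dr":[0,0,0]},{"slide":[0,0,0],"dr":[0,0,0]}]'; python3 -m crank '[{"slide":[0,0,0],"dr":[0,0,0]},{"slide":[0,0,0],"dr":[0,0,0]},{"slide":[0,0,0],"dr":[0,0,0]},{"slide":[0,0,0],"dr":[0,0,0]},{"slide":[0,0,0],"dr":[0,0,0]}]'; python3 rel.py 465.5 292.5 205 110
```

```text
clock: 8.55
tool_pos: [534.6, 36.2, 194.5]
orientation: [180.0, -0.0, 110.1]
ft_force: [0.8, 0.3, -1.5]
width: 25.6
clock: 9.05
tool_pos: [534.6, 36.2, 194.5]
orientation: [180.0, -0.0, 110.1]
ft_force: [-0.6, 0.4, -1.4]
width: 25.4
now 9.05 [534.6  36.2 194.5] [ 1.7999e+02 -2.0000e-02  1.1008e+02] w 25.4 F [-0.6  0.4 -1.4] T [-0.01  0.01 -0.02] J [  3.  21. 107.   0.  52. -18.]
slide [ 0.2644  0.0231 -0.0104] dr [ 0.0002 -0.0003  0.0014]
```

```bash
python3 -m crank '[{"slide":[0.005,0,-0.006],"dr":[0,0,0.001]},{"slide":[0.02,0.002,-0.01],"dr":[0,0,0.001]},{"slide":[0.045,0.004,-0.01],"dr":[0,0,0.001]},{"slide":[0.075,0.007,-0.01],"dr":[0,0,0.001]},{"slide":[0.105,0.009,-0.01],"dr":[0,0,0.001]},{"slide":[0.135,0.012,-0.01],"dr":[0,0,0.001]},{"slide":[0.165,0.014,-0.01],"dr":[0,0,0.001]},{"slide":[0.195,0.017,-0.01],"dr":[0,0,0.001]},{"slide":[0.22,0.019,-0.01],"dr":[0,0,0.001]},{"slide":[0.242,0.021,-0.01],"dr":[0,0,0.001]},{"slide":[0.256,0.022,-0.01],"dr":[0,0,0.001]},{"slide":[0.263,0.023,-0.01],"dr":[0,0,0.001]},{"slide":[0.2645,0.023,-0.01],"dr":[0,0,0.001]},{"slide":[0.2645,0.023,-0.01],"dr":[0,0,0.001]},{"slide":[0.2645,0.023,-0.01],"dr":[0,0,0.001]}]'; python3 rel.py 465.5 292.5 125.5 110; python3 snap.py 4 scene; python3 -c "
from m import *
w=[((0,0,255),box((465.5,292.5),110,36,36,84,114)+box((465.5,292.5),110,26,26,114,234))]+dock((464,293.3),20)
overlay('scene4',330,170,410,270,'s4',w)"
```

```text
clock: 10.55
tool_pos: [465.5, 291.8, 204.5]
orientation: [-180.0, -0.0, 110.0]
ft_force: [0.7, 0.5, -0.9]
width: 25.5
now 10.55 [465.5 291.8 204.5] [-1.8000e+02 -1.0000e-02  1.0997e+02] w 25.5 F [ 0.7  0.5 -0.9] T [-0.01 -0.05  0.03] J [ 31.  21. 105.   0.  54.  11.]
slide [0.0007 0.0002 0.079 ] dr [-0.     -0.0001 -0.0005]
```

View pics/s4.png

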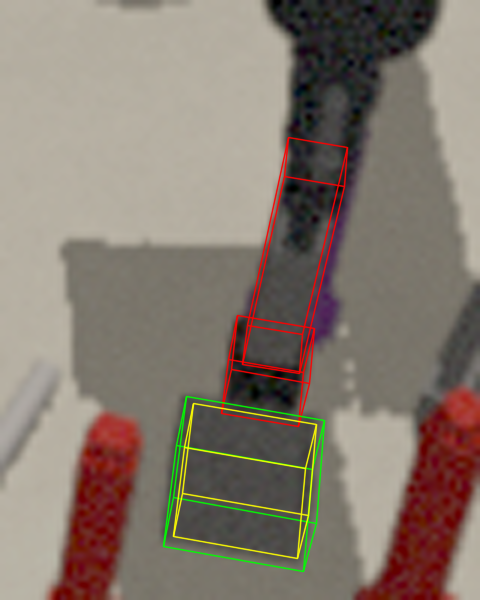

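Nose (260,385) is centred over the dock (240,480). I'll lower it and release.

```bash
python3 -m crank '[{"slide":[0,0,0.012],"dr":[0,0,0]},{"slide":[0,0,0.026],"dr":[0,0,0]},{"slide":[0,0,0.04],"dr":[0,0,0]},{"slide":[0,0,0.053],"dr":[0,0,0]},{"slide":[0,0,0.064],"dr":[0,0,0]},{"slide":[0,0,0.072],"dr":[0,0,0]},{"slide":[0,0,0.076],"dr":[0,0,0]},{"slide":[0,0,0.078],"dr":[0,0,0]},{"slide":[0,0,0.0785],"dr":[0,0,0]},{"slide":[0,0,0.0785],"dr":[0,0,0]}]'
```

```text
clock: 11.6
tool_pos: [465.8, 292.0, 126.4]
orientation: [180.0, -0.0, 110.0]
ft_force: [0.6, 0.2, -0.0]
width: 25.4
```

```bash
python3 -m crank '[{"slide":[0,0,0.001],"dr":[0,0,0]},{"slide":[0,0,0.001],"dr":[0,0,0]},{"slide":[0,0,0.001],"dr":[0,0,0]}]';python3 -m crank '[{"slide":[0,0,0],"dr":[0,0,0]},{"slide":[0,0,0],"dr":[0,0,0]},{"slide":[0,0,0],"dr":[0,0,0]},{"slide":[0,0,0],"dr":[0,0,0]},{"slide":[0,0,0],"dr":[0,0,0]},{"slide":[0,0,0],"dr":[0,0,0]},{"slide":[0,0,0],"dr":[0,0,0]},{"slide":[0,0,0],"dr":[0,0,0]},{"slide":[0,0,0],"dr":[0,0,0]},{"slide":[0,0,0],"dr":[0,0,0]}]' 0;python3 -m crank '[{"slide":[0,0,-0.01],"dr":[0,0,0]},{"slide":[0,0,-0.025],"dr":[0,0,0]},{"slide":[0,0,-0.05],"dr":[0,0,0]},{"slide":[0,0,-0.08],"dr":[0,0,0]},{"slide":[0,0,-0.12],"dr":[0,0,0]},{"slide":[0,0,-0.15],"dr":[0,0,0]},{"slide":[0,0,-0.17],"dr":[0,0,0]},{"slide":[0,0,-0.175],"dr":[0,0,0]}]'; python3 snap.py 5 scene; python3 -c "
from m import *
w=scan((466,292),20)+dock((464,293.3),20)
overlay('scene5',330,190,410,270,'s5',w)"; python3 rel.py 594 -233.5 300 178
```

```text
clock: 11.9
tool_pos: [466.0, 292.0, 125.6]
orientation: [179.9, -0.0, 110.0]
ft_force: [-0.8, -0.2, -1.3]
width: 25.6
clock: 12.9
tool_pos: [466.0, 292.0, 125.6]
orientation: [179.9, -0.0, 110.0]
ft_force: [0.4, 0.3, 0.1]
width: 85.5
clock: 13.7
tool_pos: [466.8, 292.5, 304.1]
orientation: [179.6, -0.1, 110.0]
ft_force: [-0.6, -1.1, -0.4]
width: 85.8
now 13.75 [466.5 292.3 303.1] [ 1.7971e+02 -7.0000e-02  1.0997e+02] w 85.6 F [0.3 0.5 0.5] T [0.03 0.   0.04] J [ 31.  14. 100.   0.  66.  11.]
slide [-0.5378 -0.0597  0.0022] dr [ 0.0052  0.002  -1.1874]
```

View pics/s5.png

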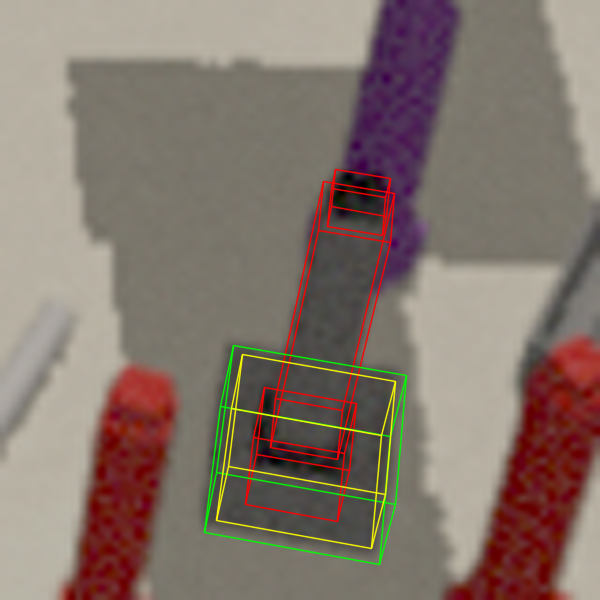

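The scanner stands upright in its dock, with cap (360,195) and nose (300,440) on the model. Next I go to a point above the selector, yaw 178.

```bash
python3 -m crank '[{"slide":[-0.02,-0.002,0],"dr":[0.003,0.001,-0.04]},{"slide":[-0.05,-0.006,0],"dr":[0.005,0.002,-0.1]},{"slide":[-0.09,-0.01,0],"dr":[0.005,0.002,-0.2]},{"slide":[-0.13,-0.015,0],"dr":[0.005,0.002,-0.3]},{"slide":[-0.17,-0.019,0],"dr":[0.005,0.002,-0.4]},{"slide":[-0.21,-0.023,0],"dr":[0.005,0.002,-0.5]},{"slide":[-0.25,-0.028,0],"dr":[0.005,0.002,-0.6]},{"slide":[-0.29,-0.032,0],"dr":[0.005,0.002,-0.7]},{"slide":[-0.33,-0.037,0],"dr":[0.005,0.002,-0.8]},{"slide":[-0.37,-0.041,0],"dr":[0.005,0.002,-0.9]},{"slide":[-0.41,-0.046,0],"dr":[0.005,0.002,-1.0]},{"slide":[-0.45,-0.05,0],"dr":[0.005,0.002,-1.1]},{"slide":[-0.485,-0.054,0],"dr":[0.005,0.002,-1.15]},{"slide":[-0.515,-0.057,0.001],"dr":[0.005,0.002,-1.18]},{"slide":[-0.532,-0.059,0.002],"dr":[0.005,0.002,-1.187]},{"slide":[-0.538,-0.06,0.002],"dr":[0.005,0.002,-1.187]},{"slide":[-0.538,-0.06,0.002],"dr":[0.005,0.002,-1.187]}]'; python3 rel.py 593.7 -233.5 140 178
```

```text
clock: 15.45
tool_pos: [593.4, -233.7, 299.3]
orientation: [179.9, -0.1, 177.9]
ft_force: [0.1, 0.4, -0.3]
width: 85.1
now 15.45 [ 593.4 -233.7  299.3] [ 1.7995e+02 -8.0000e-02  1.7791e+02] w 85.1 F [ 0.1  0.4 -0.3] T [-0.03 -0.05  0.01] J [ -23.   22.   89.    0.   69. -110.]
slide [-0.0005  0.      0.1593] dr [ 0.0009 -0.0014 -0.0016]
```

```bash
python3 -m crank '[{"slide":[0,0,0.03],"dr":[0.001,-0.001,-0.0016]},{"slide":[0,0,0.07],"dr":[0.001,-0.001,-0.0016]},{"slide":[0,0,0.11],"dr":[0.001,-0.001,-0.0016]},{"slide":[0,0,0.14],"dr":[0.001,-0.001,-0.0016]},{"slide":[0,0,0.155],"dr":[0.001,-0.001,-0.0016]},{"slide":[0,0,0.16],"dr":[0.001,-0.001,-0.0016]},{"slide":[0,0,0.16],"dr":[0.001,-0.001,-0.0016]}]'; python3 snap.py 6 scene top; python3 rel.py 593.7 -233.5 90 178; python3 -c "
from m import *
c,a=cons((628,-294),-1,-2)
overlay('scene6',160,140,240,200,'s6',c);overlay('top6',345,170,385,210,'t6',[])"
```

```text
clock: 16.15
tool_pos: [593.6, -232.9, 139.7]
orientation: [-180.0, -0.0, 178.0]
ft_force: [0.0, 0.3, 1.0]
width: 85.6
now 16.25 [ 594.3 -233.6  141.1] [-1.7995e+02  1.3000e-01  1.7801e+02] w 85.4 F [ 0.2 -1.   0. ] T [ 0.02  0.03 -0.  ] J [ -23.   33.   95.   -0.   52. -111.]
slide [0.0007 0.0001 0.051 ] dr [-0.0009  0.0022  0.0003]
```

View pics/s6.png

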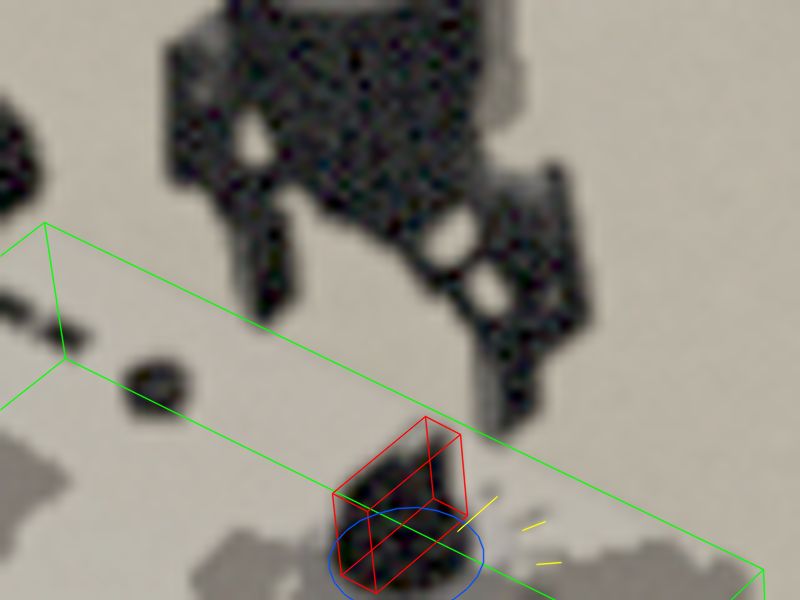

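View pics/t6.png

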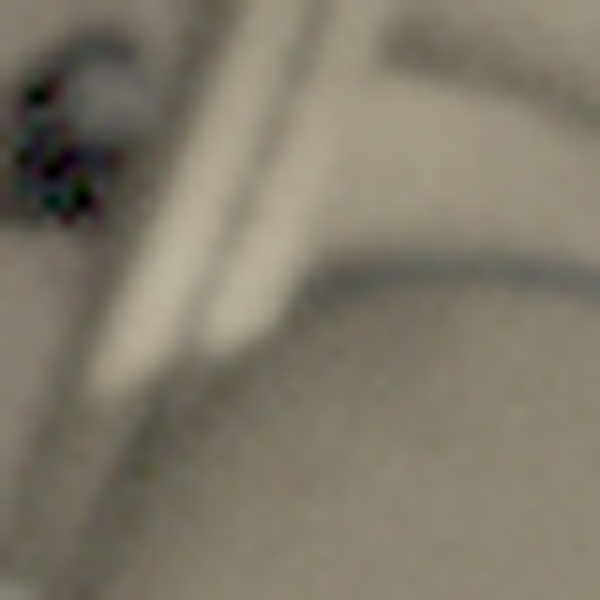

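The fingertips at (265,315) and (500,425) straddle the knob at (400,500). I'll descend and grip.

```bash
python3 -m crank '[{"slide":[0,0,0.015],"dr":[0,0,0]},{"slide":[0,0,0.03],"dr":[0,0,0]},{"slide":[0,0,0.042],"dr":[0,0,0]},{"slide":[0,0,0.05],"dr":[0,0,0]},{"slide":[0,0,0.051],"dr":[0,0,0]},{"slide":[0,0,0.051],"dr":[0,0,0]}]'; python3 rel.py 593.7 -233.5 90 178;  python3 -m crank '[{"slide":[0,0,0],"dr":[0,0,0]},{"slide":[0,0,0],"dr":[0,0,0]},{"slide":[0,0,0],"dr":[0,0,0]},{"slide":[0,0,0],"dr":[0,0,0]},{"slide":[0,0,0],"dr":[0,0,0]},{"slide":[0,0,0],"dr":[0,0,0]},{"slide":[0,0,0],"dr":[0,0,0]},{"slide":[0,0,0],"dr":[0,0,0]},{"slide":[0,0,0],"dr":[0,0,0]},{"slide":[0,0,0],"dr":[0,0,0]},{"slide":[0,0,0],"dr":[0,0,0]},{"slide":[0,0,0],"dr":[0,0,0]},{"slide":[0,0,0],"dr":[0,0,0]}]' 1; python3 rel.py 593.7 -233.5 90 178
```

```text
clock: 16.85
tool_pos: [594.3, -233.6, 89.5]
orientation: [-180.0, 0.1, 178.0]
ft_force: [0.5, -0.1, -1.3]
width: 85.6
now 16.85 [ 594.3 -233.6   89.5] [-1.7996e+02  8.0000e-02  1.7801e+02] w 85.6 F [ 0.5 -0.1 -1.3] T [-0.04  0.02  0.03] J [ -23.   37.   96.   -0.   47. -111.]
slide [ 0.0006  0.0001 -0.0005] dr [-0.0006  0.0014  0.0001]
clock: 18.15
tool_pos: [594.3, -233.9, 89.8]
orientation: [-179.9, 0.1, 178.0]
ft_force: [-2.2, -2.4, 5.8]
width: 13.2
now 18.15 [ 594.3 -233.9   89.8] [-1.7994e+02  1.0000e-01  1.7802e+02] w 13.2 F [-2.2 -2.4  5.8] T [-0.35  0.37  0.11] J [ -23.   37.   96.   -0.   47. -111.]
slide [ 0.0007  0.0004 -0.0002] dr [-0.0011  0.0017  0.0003]
```

Gripped: width 13.2 mm against the 14 mm bar, with low side forces. I'll turn to stop 1.

```bash
python3 -m crank '[{"slide":[0,0,0],"dr":[0,0,0.03]},{"slide":[0,0,0],"dr":[0,0,0.07]},{"slide":[0,0,0],"dr":[0,0,0.11]},{"slide":[0,0,0],"dr":[0,0,0.15]},{"slide":[0,0,0],"dr":[0,0,0.19]},{"slide":[0,0,0],"dr":[0,0,0.23]},{"slide":[0,0,0],"dr":[0,0,0.27]},{"slide":[0,0,0],"dr":[0,0,0.31]},{"slide":[0,0,0],"dr":[0,0,0.35]},{"slide":[0,0,0],"dr":[0,0,0.39]},{"slide":[0,0,0],"dr":[0,0,0.419]},{"slide":[0,0,0],"dr":[0,0,0.419]},{"slide":[0,0,0],"dr":[0,0,0.419]}]'; python3 rel.py 593.7 -233.5 90 154
```

```text
clock: 19.45
tool_pos: [594.4, -233.9, 89.9]
orientation: [-180.0, 0.1, 154.0]
ft_force: [-1.5, -1.3, 3.3]
width: 13.1
now 19.45 [ 594.4 -233.9   89.9] [-1.7998e+02  1.2000e-01  1.5404e+02] w 13.1 F [-1.5 -1.3  3.3] T [-0.18  0.22  0.14] J [-23.  37.  96.  -0.  47. -87.]
slide [ 0.0008  0.0001 -0.0001] dr [-0.0003  0.0021  0.0006]
```

Yaw turned exactly 24°, forces are small, and the spring reads 0.14 N m. On to stop 2, then stop 3.

```bash
python3 -m crank '[{"slide":[0,0,0],"dr":[0,0,0.03]},{"slide":[0,0,0],"dr":[0,0,0.07]},{"slide":[0,0,0],"dr":[0,0,0.11]},{"slide":[0,0,0],"dr":[0,0,0.15]},{"slide":[0,0,0],"dr":[0,0,0.19]},{"slide":[0,0,0],"dr":[0,0,0.23]},{"slide":[0,0,0],"dr":[0,0,0.27]},{"slide":[0,0,0],"dr":[0,0,0.31]},{"slide":[0,0,0],"dr":[0,0,0.35]},{"slide":[0,0,0],"dr":[0,0,0.39]},{"slide":[0,0,0],"dr":[0,0,0.419]},{"slide":[0,0,0],"dr":[0,0,0.419]},{"slide":[0,0,0],"dr":[0,0,0.419]}]'; python3 rel.py 593.7 -233.5 90 130; python3 snap.py 7 scene; python3 -c "
from m import *
crop('scene7',160,140,240,200,'s7')"
```

```text
clock: 20.75
tool_pos: [594.4, -233.9, 89.9]
orientation: [180.0, 0.1, 130.1]
ft_force: [-0.6, -1.1, 3.5]
width: 13.1
now 20.75 [ 594.4 -233.9   89.9] [1.7996e+02 1.1000e-01 1.3005e+02] w 13.1 F [-0.6 -1.1  3.5] T [-0.1   0.12  0.12] J [-23.  37.  96.  -0.  47. -63.]
slide [ 0.0007 -0.0003 -0.0001] dr [0.0006 0.002  0.0009]
s7 scale 10.0
```

View pics/s7.png

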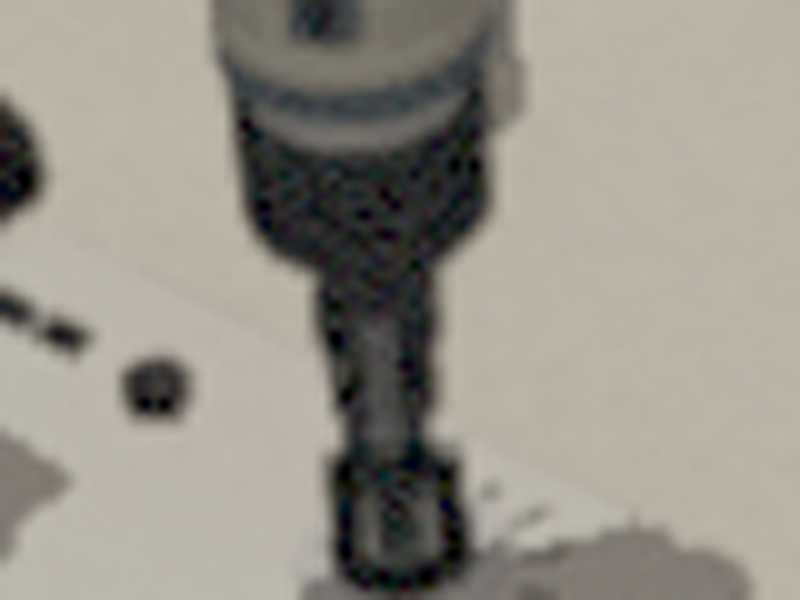

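The fingers still clasp the knob at (400,510). On to stop 3, then hold.

```bash
python3 -m crank '[{"slide":[0,0,0],"dr":[0,0,0.03]},{"slide":[0,0,0],"dr":[0,0,0.07]},{"slide":[0,0,0],"dr":[0,0,0.11]},{"slide":[0,0,0],"dr":[0,0,0.15]},{"slide":[0,0,0],"dr":[0,0,0.19]},{"slide":[0,0,0],"dr":[0,0,0.23]},{"slide":[0,0,0],"dr":[0,0,0.27]},{"slide":[0,0,0],"dr":[0,0,0.31]},{"slide":[0,0,0],"dr":[0,0,0.35]},{"slide":[0,0,0],"dr":[0,0,0.39]},{"slide":[0,0,0],"dr":[0,0,0.419]},{"slide":[0,0,0],"dr":[0,0,0.419]},{"slide":[0,0,0],"dr":[0,0,0.419]},{"slide":[0,0,0],"dr":[0,0,0.419]},{"slide":[0,0,0],"dr":[0,0,0.419]},{"slide":[0,0,0],"dr":[0,0,0.419]},{"slide":[0,0,0],"dr":[0,0,0.419]},{"slide":[0,0,0],"dr":[0,0,0.419]},{"slide":[0,0,0],"dr":[0,0,0.419]}]'; python3 rel.py 593.7 -233.5 90 106; python3 snap.py 8 scene top; python3 -c "
from m import *
crop('scene8',160,140,240,200,'s8');overlay('scene8',0,0,560,420,'f8',[])
a=load('scene8')['img'];b=load('scene5')['img']
overlay('scene8',330,190,410,270,'s8d',scan((466,292),20)+dock((464,293.3),20))"
```

```text
clock: 22.7
tool_pos: [594.4, -233.9, 89.9]
orientation: [179.9, 0.1, 106.0]
ft_force: [-1.2, -1.0, 2.3]
width: 13.2
now 22.7 [ 594.4 -233.9   89.9] [1.7992e+02 9.0000e-02 1.0605e+02] w 13.2 F [-1.2 -1.   2.3] T [-0.07  0.02  0.21] J [-23.  37.  96.  -0.  47. -39.]
slide [ 0.0006 -0.0006 -0.0001] dr [0.0015 0.0016 0.0008]
s8 scale 10.0
```

View pics/s8.png

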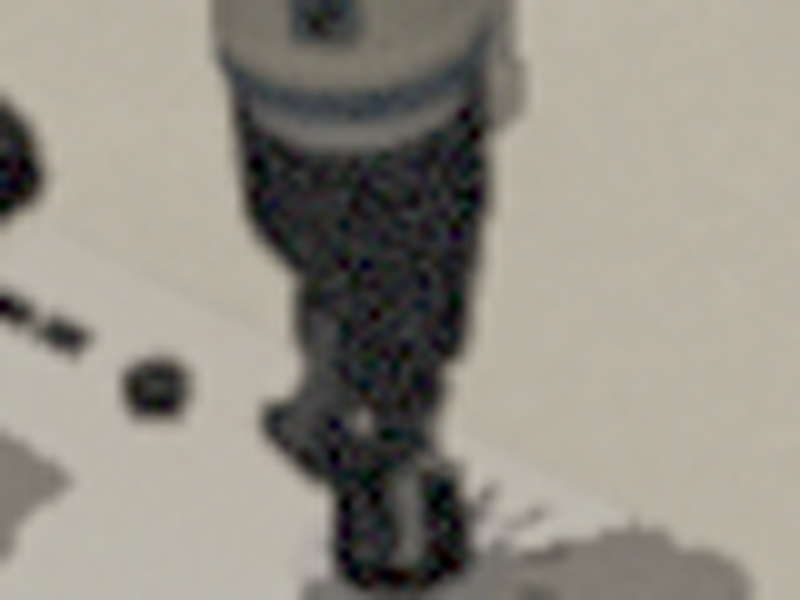

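View pics/f8.png

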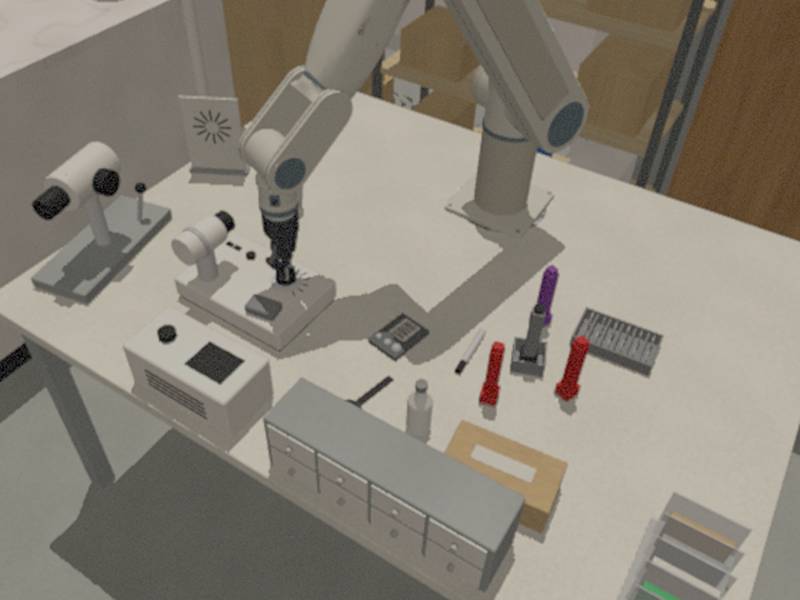

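View pics/s8d.png

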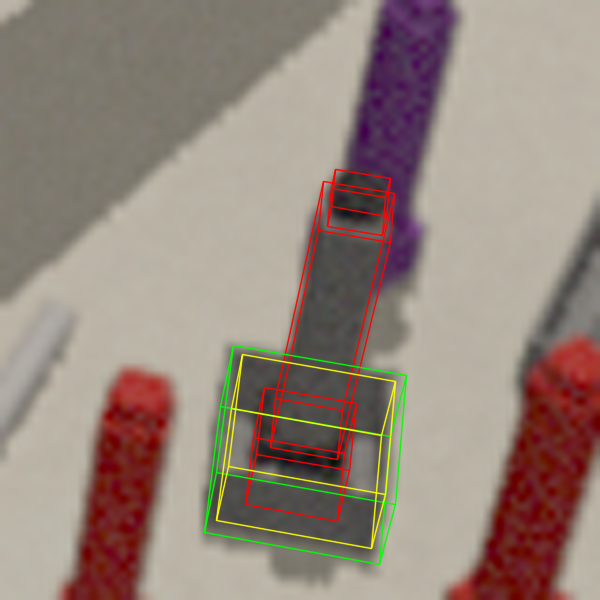

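The knob is still clasped at (400,510), the scanner stands in its dock, and the bystanders are where they were. Handing in.

```bash
python3 -m crank '[{"slide":[0,0,0],"dr":[0,0,0]},{"slide":[0,0,0],"dr":[0,0,0]},{"slide":[0,0,0],"dr":[0,0,0]}]'; python3 -c "
from cell import *
print(get_state()['orientation']);print(close_job())"
```

```text
clock: 23.1
tool_pos: [594.4, -233.9, 89.9]
orientation: [179.9, 0.1, 106.0]
ft_force: [-0.0, -0.3, 1.8]
width: 13.2
[1.79915646e+02 9.08707660e-02 1.06046848e+02]
the job is handed in; nothing more can be done
None
```

The morning check is done and handed in at 23.1 s, with the gripper still holding the selector at its third stop.

- **Scanner reading:** I gripped the scanner in its dock and held it upright about 6 cm above the label for 2.6 s. By the camera overlay, its position was within about 3 mm.
- **Scanner return:** I stood it back in its dock and released it. The last picture shows it upright on the dock floor and clear of the fingers.
- **Selector:** I gripped the bar knob (opening 13.2 mm on the 14 mm bar) and turned it clockwise in three 24° steps. The tool's yaw went from 178.0° to 106.05°, so 71.97° of turn against the 72° wanted. The tool never went past the third-stop angle.

**Last checks:** The tool was steady and the side forces were below 2 N. The bystanders visible in the last scene picture looked unmoved. I took the selector angle from the tool's turn, since I could not read the joint itself. The last wrist torque I read, about 0.2 N m, is a little above the 0.16 N m spring but within the click torque.

**Disagreement:** The two camera views disagreed by 1 to 3 mm on positions, and I used values in between. No check failed.

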